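Set a pot thermometer to its depth mark and lock its cam lever

TASK

The probe thermometer on the red pot has slid down to the bottom. Take its yellow cam lever, which stands open, lift the thermometer's carriage by it until the carriage's top edge is level with the lower edge of the red marker band on the bar (without pushing the band along), then swing the lever fully shut while you hold the carriage at the mark, and finish still gripping the shut lever. Do not disturb the kettle or the other things standing about.

Things in the scene. Friction and masses are not known exactly. Their poses are not given: they have to be found in the camera images.
- pot: red enamelled casserole, 248 mm across, 114 mm high, standing on one of the two front burners (place and yaw vary; it cannot be pushed along). Origin: centre of its underside, 30 mm above the work surface. z up; its loop handles point to its +y and -y (390 mm overall). A thermometer holder is clipped on its rim at its +x side.
- bar_top (a point): top end, on the axis, of the upright flat steel bar (8 x 18 mm) of the holder, 142 mm from the pot's centre along the pot's +x, about 0.31 above the work surface; the carriage slides up and down it. Axes as the pot's.
- carriage (a joint): height of the thermometer's carriage on the bar in m: 0 = at the bottom, where it starts; grows upward, to 0.10. The carriage (dark steel block 40 mm high, with a probe and a dial over the pot; 0.25 to 0.4 kg with its lever) slides freely and sinks under its own weight unless held up or locked by the cam lever.
- carriage_top (a point): centre of the carriage's top edge, on the bar's axis. Axes as the pot's.
- mark_edge (a point): centre of the lower edge of the red marker band on the bar (15 x 25 mm, 10 mm high), on the bar's axis, 20 to 65 mm above the carriage's top edge at the start. The band holds by friction (about 3 N): the carriage stops against it, and pushes it along if forced.
- cam_lever (a joint): angle of the cam lever in rad about its upright pivot on the carriage: 0 = shut, against its stop (lever points to the pot's -y), 1.5 = wide open (points to the pot's +x, away from the pot). Seen from above it shuts clockwise. It stays where it is left; over the last 1.2 rad the cam presses on the bar and locks the carriage (3 to 6 N at the grip).
- lever_pivot (a point): pivot axis of the cam lever, at the lever's mid-height, on the carriage: 14 mm from the bar's axis towards the pot's +x. Axes as the pot's.
- lever_grip (a point): middle of the lever's yellow grip: an upright blade 12 mm thick, 50 mm long, 26 mm high, pinched from above on its broad sides. The point's y axis runs along the lever towards the pivot, x across the blade. At joint angle q it lies at the pivot plus (0.004, -0.078, 0) of the pot's frame turned by q about z.
- kettle: black whistling kettle, about 220 x 262 x 193 mm, standing on the other front burner; leave alone. Origin: centre of its underside.
- salt_shaker: white salt shaker, 44 mm across, 90 mm high, on the range between the burners; leave alone. Origin: centre of its underside.
- kitchen_timer: round red and white kitchen timer, 67 mm across, 56 mm high, at the back of the range; leave alone. Origin: centre of its underside.
- mug: white mug with handle, 89 mm across, 98 mm high, on the wooden worktop at the right; leave alone. Origin: near the centre of its underside.

How it is judged:
On the way, in this order (a step that is already met when the one before it is completed fails the run):
1. the carriage is lifted to the mark with the lever still open (z of mark_edge in the frame of carriage_top between -0.003 and 0.006 m and value of joint cam_lever above 1 rad), for 0.2 s.
2. the lever is swung shut with the carriage at the mark (z of mark_edge in the frame of carriage_top between -0.003 and 0.006 m and value of joint cam_lever below 0.12 rad), for 0.2 s.
At the end, for the whole second after the job is handed in: the carriage's top edge is level with the red band's lower edge (up to 6 mm below, 3 mm above), the band has moved under 4 mm, the cam lever is shut (under 0.12 rad) and its blade is still gripped between the fingers (over 3 N, tool point within 10 mm of the blade's middle plane) (all of step 2 and value of joint carriage above 0.015 m and distance of mark_edge from where it was at the start of the episode below 0.004 m and contact force between the fingers and cam_lever above 3 N and x of the grasp point in the frame of lever_grip between -0.01 and 0.01 m); the arm keeps its last pose, push and grip.
It fails at once if the lever is swung shut while the carriage is away from the mark (value of joint cam_lever below 0.8 rad and (z of mark_edge in the frame of carriage_top above 0.01 m or z of mark_edge in the frame of carriage_top below -0.006 m)).
It fails at once if the red band is pushed along the bar (distance of mark_edge from where it was at the start of the episode above 0.006 m).
It fails at once if the kettle, salt shaker, timer or mug is disturbed (distance of any of kettle, salt_shaker, kitchen_timer, mug from where it was at the start of the episode above 0.03 m).
It also fails if it takes over 40 s, if anything falls off the work surface, if the arm or the gripper's body presses on something with over 40 N, if the wrist force passes 120 N, or if a joint passes its speed limit or range.

ROBOT

A 6-joint arm with a two-finger parallel gripper is mounted at the origin on a cart in front of the work surface, level with it; the furniture and walls round the work are solid. World frame = base frame: x ahead of the robot, y to its left, z up, the work surface at z = 0. Lengths are in m, angles in rad, forces in N, time in s.
With the tool pointing down it reaches from about 0.325 to 0.775 m from the base axis. Payload 5.5 kg.
Tool frame: the origin (TCP) lies between the finger pads, 19 mm behind the fingertips; this is the grasp point; z points along the fingers, y is the line along which they close (so a half turn about z gives the same grasp; the last joint's range is limited). The gripper opens to 85 mm and grips with 20 to 120 N. Pads are 22 mm wide; open, the fingers measure 114 mm over their backs; the gripper's body (76 mm by 85 mm) begins 54 mm behind the grasp point. The pads swing forward as they close: fully open they stand 13 mm farther back than shut.
Start: joints at [1.254, 0.091, 1.231, -0, 1.82, -0.057], TCP at [0.154, 0.58, 0.25] pointing down, gripper open.
Joint ranges: [-2.87, 2.87], [-0.86, 2.18], [0.17, 2.46], [-1.51, 4.65], [0.06, 2.69], [-2.65, 2.65]. Speed limits (rad/s): [2.57, 2.57, 3.01, 3.14, 3.14, 3.14].

INTERFACE

Orientations are given as [roll, pitch, yaw] about the fixed x, y, z axes, in that order (R = Rz(yaw) Ry(pitch) Rx(roll)).
In Python, from bench import robot gives the robot as it stands. Calls block until the motion is done:
- robot.goto(position, orientation): joint-space move of the TCP to a pose.
- robot.move_l(position, attitude=None, v=0.15, max_force=None): straight line of the TCP; attitude=None keeps the orientation; v is the mean speed in m/s. With max_force (N) it stops when the force on the tool has changed by that much, and returns True; else False.
- robot.move_j(angles): joint-space move.
- robot.move_gripper(opening): opening from 0.0 (shut) to 1.0 (fully open); the grip force is fixed at half the most; returns when the fingers have stopped.
- robot.pause(seconds).
- robot.ik(position, orientation): joint angles nearest the present ones, or None.
- robot.get_image(name): name is "side" or "top" or "wrist"; returns (picture, depth): 384x512x3 uint8, red, green, blue; 384x512 float32, m along the optical axis (not along the pixel's ray), 0 where there is no reading.
- robot.calibration(name): a dict with "fx", "fy", "cx", "cy" (pixels), "R" (3x3) and "t" (3): a world point X has camera coordinates R X + t. Camera axes: x right, y down, z forward; pixel columns grow to the right and rows downward; lengths in m; the calibration is good to about 2 mm. A picture is of the moment at which its call begins: read the wrist's pose just before it. calibration takes no time and is no camera call; for the wrist camera it gives the pose at the moment of the call.
A pose or a line that the arm cannot do raises robot.Unreachable and nothing moves.
- robot.sign_off(): hands the job in; it is judged then, once.
Readings, each from a call of its own:
- robot.get_time(): time.
- robot.get_joints(): joint angles.
- robot.get_qd(): joint speeds.
- robot.get_joint_torque(): joint torques, N m.
- robot.get_position(): TCP position.
- robot.get_tool_rot(): TCP orientation.
- robot.get_force(): force on the tool from outside, world axes, zero at the start.
- robot.get_ft_torque(): the same for the moment, N m.
- robot.get_opening(): opening from 0.0 (shut) to 1.0 (fully open).
- robot.get_grip_force(): force on a finger pad.
Only numpy, scipy, OpenCV 4.12 (cv2) and the standard library are available. Lean on these libraries where they do the work, as an engineer would, in place of code of your own. Each camera call takes 0.05 s, during which the arm holds its last target. There are 200 camera calls.

## Working session

There is one attempt and no reset: what is moved stays moved. The work goes in short steps, each a Python script; the robot and the scene stay as the last script left them, time stands still between calls to the robot, and variables do not carry over. Pictures are saved under pics/ and viewed, at most 10 in all, crops included, and the job is handed in when it is done.

```bash
mkdir -p pics; cat > h.py <<'E'
import numpy as np, cv2
from bench import robot
def grab(n):
    c=robot.calibration(n); im,d=robot.get_image(n); return c,im,d
def pts(c,d,m=None):
    v,u=np.nonzero((d>0) if m is None else (m&(d>0))); z=d[v,u]
    P=np.stack([(u-c['cx'])/c['fx']*z,(v-c['cy'])/c['fy']*z,z],1)
    return (P-c['t'])@c['R'],u,v
E
python3 - <<'E'
from h import *
ims=[]
for n in('top','side'):
    c,im,d=grab(n); np.savez(n+'.npz',im=im,d=d,**c)
    cv2.imwrite('pics/%s.png'%n,im[:,:,::-1])
    hsv=cv2.cvtColor(im,cv2.COLOR_RGB2HSV)
    for nm,lo,hi in(('yel',(22,120,90),(34,255,255)),('red',(0,140,70),(8,255,255))):
        m=cv2.inRange(hsv,lo,hi)>0
        k,l,s,ce=cv2.connectedComponentsWithStats(m.astype(np.uint8))
        for i in range(1,k):
            if s[i,4]>15:
                P,_,_=pts(c,d,l==i)
                print(n,nm,s[i],ce[i].round(1),P.mean(0).round(3) if len(P) else '',P.min(0).round(3) if len(P) else'',P.max(0).round(3)if len(P) else'')
    print(c)
E
```

```text
top yel [ 356    0   84   26 1172] [393.4   9.1] [ 1.018 -0.503  0.514] [ 0.992 -0.615  0.449] [ 1.057 -0.426  0.541]
top yel [345 119  40   5 143] [363.9 120.8] [ 0.872 -0.563 -0.   ] [ 0.863 -0.637 -0.01 ] [ 0.879 -0.496  0.008]
top yel [325 123  15   6  61] [332.5 125.3] [ 0.854 -0.452 -0.   ] [ 0.843 -0.476 -0.008] [ 0.864 -0.425  0.007]
top yel [343 147  42   5 147] [364.4 149.4] [ 0.769 -0.563 -0.001] [ 0.762 -0.634 -0.013] [ 0.778 -0.487  0.007]
top yel [ 57 158  22  17 273] [ 68.  165.8] [0.695 0.445 0.043] [ 0.669  0.415 -0.005] [0.73  0.498 0.063]
top yel [325 160  60   5 289] [355.2 161.9] [ 0.725 -0.53  -0.   ] [ 0.716 -0.633 -0.01 ] [ 0.733 -0.423  0.01 ]
top yel [125 163   8  17  96] [128.5 171.4] [0.666 0.223 0.132] [ 0.635  0.201 -0.009] [0.715 0.268 0.19 ]
top yel [ 67 179  19  22 308] [ 76.2 189.6] [0.616 0.415 0.042] [ 0.582  0.389 -0.008] [0.657 0.463 0.063]
top yel [325 201  29  11 206] [338.6 206.8] [ 0.567 -0.47  -0.   ] [ 0.552 -0.52  -0.009] [ 0.588 -0.422  0.012]
top yel [361 201  22  11 119] [373.4 204.6] [ 0.576 -0.59   0.   ] [ 0.553 -0.621 -0.008] [ 0.58
[... 8475 characters left out ...]
 0.012] [ 0.708 -0.028  0.001] [0.739 0.024 0.022]
side red [  0 293  72  14 345] [ 41.5 298.6] [ 0.724 -0.711  0.002] [ 0.711 -0.816 -0.006] [ 0.754 -0.636  0.007]
side red [370 361  12   9  50] [375.9 364.6] [ 1.075 -0.019  0.409] [ 1.069 -0.026  0.406] [ 1.083 -0.011  0.412]
side red [373 373  12   4  25] [378.7 374.3] [ 1.089 -0.019  0.409] [ 1.086 -0.027  0.407] [ 1.093 -0.011  0.412]
{'fx': 465.43464606171244, 'fy': 465.43464606171244, 'cx': 257.68908601102055, 'cy': 186.2083649019135, 'R': array([[ 0.13409869,  0.9909656 ,  0.00217105],
       [ 0.8225432 , -0.11008519, -0.55794618],
       [-0.55266647,  0.07660563, -0.8298743 ]]), 't': array([ 0.05444217, -0.38563711,  1.64619125])}
```

```bash
python3 - <<'E'
import cv2,numpy as np
a=cv2.imread('pics/side.png')[80:300,260:500]; b=cv2.imread('pics/top.png')[130:310,50:250]
a=cv2.resize(a,None,fx=2,fy=2);b=cv2.resize(b,None,fx=1.6,fy=1.6)
o=np.zeros((440,800,3),np.uint8);o[:440,:480]=a;o[:288,480:800]=b
cv2.imwrite('pics/c1.png',o)
E
```

```text
(no output)
```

View pics/c1.png

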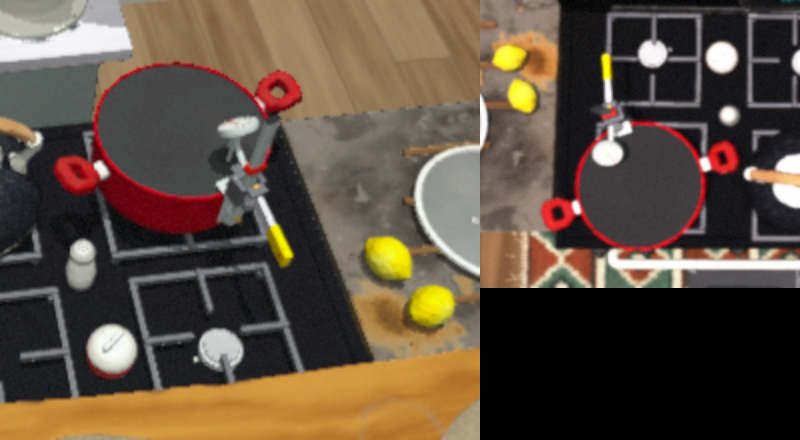

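The lever stands open, pointing away from the robot (yellow grip at side-view ≈ (400,202)). The red band is at ≈ (386,164), and the pot handles give a yaw of ≈ 0.32. Next I'll check the arc for reach and take a close look with the wrist camera.

```bash
python3 - <<'E'
from h import *
print(robot.get_tool_rot(), robot.get_force())
piv=np.array([.581,.199]); 
for off in (0,np.pi):
  for th in (.28,-.2,-.7,-1.25):
    g=piv+.078*np.array([np.cos(th),np.sin(th)])
    p=(th+off+np.pi)%(2*np.pi)-np.pi
    for z in(.17,.235): 
        q=robot.ik([*g,z],[np.pi,0,p]); print(round(p,2),z,None if q is None else np.round(q,2))
g=piv+.078*np.array([np.cos(.27),np.sin(.27)])
for psi in (.27,.27-np.pi):
    try: robot.goto([g[0]-.03,g[1],.30],[np.pi,0,psi]); break
    except robot.Unreachable: print('no',psi)
robot.pause(.3)
c,im,d=grab('wrist'); np.savez('w1.npz',im=im,d=d,**c)
cv2.imwrite('pics/w1.png',im[:,:,::-1]); print(robot.get_position(),robot.get_time(),robot.get_tool_rot(),robot.get_force())
c,im,d=grab('side'); cv2.imwrite('pics/s2.png',cv2.resize(im[100:260,330:460,::-1],None,fx=3,fy=3))
E
```

```text
[-3.13982086e+00 -1.29808554e-04  2.88183811e+00] [ 0.44061757 -0.09460985 -0.30187439]
0.28 0.17 [ 0.28  0.34  1.09 -0.    1.71  1.57]
0.28 0.235 [ 0.28  0.35  0.97 -0.    1.83  1.57]
-0.2 0.17 [ 0.22  0.31  1.12 -0.    1.71  1.99]
-0.2 0.235 [ 0.22  0.32  1.   -0.    1.82  1.99]
-0.7 0.17 [ 0.18  0.25  1.2  -0.    1.7   2.45]
-0.7 0.235 [ 0.18  0.25  1.08 -0.    1.81  2.45]
-1.25 0.17 None
-1.25 0.235 None
-2.86 0.17 [ 0.28  0.34  1.09  0.    1.71 -1.58]
-2.86 0.235 [ 0.28  0.35  0.97  0.    1.83 -1.58]
2.94 0.17 [ 0.22  0.31  1.12  0.    1.71 -1.15]
2.94 0.235 [ 0.22  0.32  1.    0.    1.82 -1.15]
2.44 0.17 [ 0.18  0.25  1.2   0.    1.7  -0.69]
2.44 0.235 [ 0.18  0.25  1.08  0.    1.81 -0.69]
1.89 0.17 [ 0.15  0.14  1.32  0.    1.68 -0.17]
1.89 0.235 [ 0.15  0.14  1.21  0.    1.8  -0.17]
[0.62601536 0.22015945 0.30001055] 2.5833 [-3.14156694e+00  2.06110524e-06  2.70675057e-01] [-0.48286665 -0.13994465 -0.22008468]
```

View pics/w1.png

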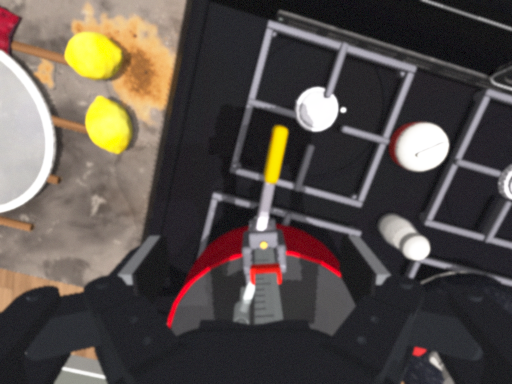

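The wrist view shows the yellow blade around (276,155), the pivot bolt at (264,245) and the red band at (265,274). I'll measure these and use the half-turned yaw for the grasp.

```bash
python3 - <<'E'
from h import *
f=np.load('w1.npz'); c={k:f[k] for k in f}; im,d=f['im'],f['d']
hsv=cv2.cvtColor(im,cv2.COLOR_RGB2HSV)
y=cv2.inRange(hsv,(20,130,90),(34,255,255))>0
m=y.copy(); m[:, :250]=0; m[:115]=0; m[200:]=0; m[:,300:]=0
P,u,v=pts(c,d,m); zt=np.percentile(P[:,2],90); print('blade',len(P),np.percentile(P,[2,50,98],axis=0).round(4).tolist(),zt)
T=P[P[:,2]>zt-.006]; lo=T.mean(0); _,_,V=np.linalg.svd(T[:,:2]-lo[:2]); print('top',lo.round(4),len(T),np.ptp((T[:,:2]-lo[:2])@V.T,axis=0),'dir',np.arctan2(*(V[0][::-1])))
def win(n,u0,u1,v0,v1,mask):
    w=np.zeros(d.shape,bool); w[v0:v1,u0:u1]=1
    P,u,v=pts(c,d,w&mask); print(n,len(P),u.mean(),v.mean(),np.percentile(P,[5,50,95],axis=0).round(4).tolist())
win('bolt',255,272,237,252,y)
red=(cv2.inRange(hsv,(0,140,70),(8,255,255))>0)
win('band',248,282,262,285,red)
for r in range(215,300,4): 
    P,_,_=pts(c,d,np.eye(1,d.size,r*512+(264 if r>235 else 266)).reshape(d.shape)>0); print(r,im[r,264],P.round(4))
E
```

```text
blade 935 [[0.6243, 0.1793, -0.0012], [0.6604, 0.212, 0.1826], [0.6826, 0.2187, 0.1847]] 0.18387122249107488
top [0.6605 0.2119 0.1826] 781 [0.04796904 0.01205167] dir -3.0524761059707526
bolt 6 262.8333333333333 242.5 [[0.5833, 0.1995, 0.1897], [0.5838, 0.2016, 0.1913], [0.5843, 0.2026, 0.1918]]
band 342 265.8070175438597 271.12865497076024 [[0.5633, 0.1839, 0.2128], [0.5737, 0.197, 0.2197], [0.5782, 0.2073, 0.2215]]
215 [239 233 240] [[0.6057 0.2043 0.1804]]
219 [255 255 255] [[0.602  0.2032 0.1802]]
223 [255 255 255] [[0.5979 0.202  0.1794]]
227 [255 255 255] [[0.5913 0.1998 0.1722]]
231 [112 108 115] [[0.5929 0.2008 0.1855]]
235 [178 175 187] [[0.5906 0.2003 0.1891]]
239 [181 177 186] [[0.5867 0.201  0.1896]]
243 [255 252 131] [[0.5837 0.2002 0.1913]]
247 [255 244 136] [[0.5802 0.1992 0.1917]]
251 [121 121 123] [[0.5723 0.1966 0.1833]]
255 [113 119 118] [[0.5721 0.1968 0.1906]]
259 [102 106 106] [[0.5719 0.197  0.1975]]
263 [125  94  93] [[0.572  0.1973 0.2048]]
267 [163  19  18] [[0.5757 0.1988 0.2179]]
271 [235  40  36] [[0.5735 0.1982 0.2201]]
275 [120 120 119] [[0.5721 0.198  0.2236]]
279 [116 117 117] [[0.5716 0.198  0.2285]]
283 [102 103 105] [[0.5721 0.1983 0.2346]]
287 [115 116 118] [[0.5713 0.1982 0.2386]]
291 [117 118 120] [[0.572  0.1986 0.2446]]
295 [106 106 108] [[0.572  0.1988 0.2493]]
299 [116 117 118] [[0.5718 0.1989 0.2534]]
```

View pics/s2.png

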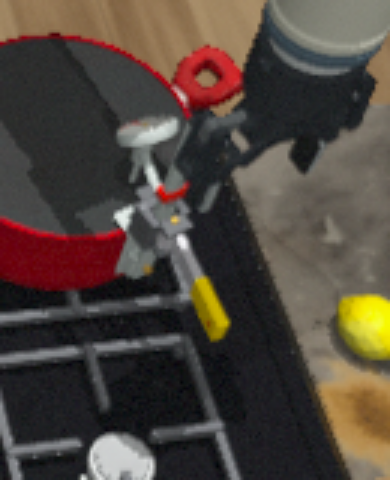

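Estimates: blade centre (0.6605, 0.2119) with its top at z 0.183, blade axis 0.09 rad, pivot (0.583, 0.2007). Next I'll grasp it and lift in small steps, watching the force.

```bash
python3 - <<'E'
from h import *
phi=.09; psi=phi-np.pi; g=[.6605,.2119]
robot.goto([*g,.33],[np.pi,0,psi]); 
robot.move_l([*g,.20],v=.2); robot.pause(.2); F0=np.array(robot.get_force())
print('t',robot.get_time(),F0, robot.move_l([*g,.171],v=.08,max_force=8))
robot.move_gripper(0.0); robot.pause(.3)
print(robot.get_opening(),robot.get_grip_force(),robot.get_position(),np.array(robot.get_force())-F0,robot.get_time())
z0=robot.get_position()[2]
def F():
    a=[]
    for _ in range(5): robot.pause(.02); a.append(robot.get_force())
    return np.mean(a,0)-F0
robot.move_l([*g,.171+.010],v=.03); base=F(); print('lift10',base)
h=10
while h<24:
    h+=1; robot.move_l([*g,.171+h*.001],v=.02); f=F(); print(h,f.round(2),round(robot.get_position()[2],4))
    if f[2]-base[2]<-1.5: break
print(robot.get_time())
c,im,d=grab('wrist'); np.savez('w2.npz',im=im,d=d,**c); cv2.imwrite('pics/w2.png',im[:,:,::-1])
E
```

```text
t 6.1583 [0.51606299 0.71171188 0.04053837] False
0.12789165547640033 60.032676458358765 [0.66066932 0.21135164 0.17128477] [-1.49374624 -5.54106545  1.87946751] 7.6333
lift10 [ 1.48578262 -5.72137859 -2.78799659]
11 [ 2.28 -5.29 -3.08] 0.1805
12 [ 1.7  -5.66 -3.02] 0.1815
13 [ 1.71 -5.56 -2.38] 0.1825
14 [ 1.92 -5.57 -3.37] 0.1835
15 [ 2.04 -5.21 -3.18] 0.1844
16 [ 1.45 -5.75 -3.32] 0.1855
17 [ 1.5  -5.59 -3.16] 0.1865
18 [ 1.81 -5.75 -3.24] 0.1875
19 [ 1.56 -5.66 -3.19] 0.1884
20 [ 1.68 -5.45 -3.23] 0.1895
21 [ 1.27 -5.76 -3.15] 0.1905
22 [ 1.43 -5.5  -3.33] 0.1915
23 [ 2.12 -5.53 -4.92] 0.192
12.5333
```

View pics/w2.png

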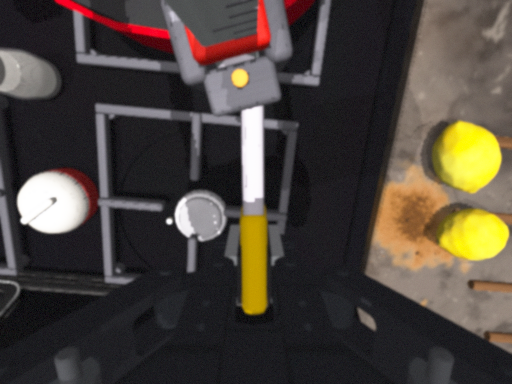

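The force jumped at +23 mm, so the carriage top is touching the band and the gap was about 21.5 mm; the picture agrees, with the band at (235,48) right behind the carriage. I'll back off to a gap of about 1.5 mm, recheck the pivot, then swing the lever while watching force and height.

```bash
python3 - <<'E'
from h import *
f=np.load('w2.npz'); c={k:f[k] for k in f}
def ray(u,v,z):
    r=c['R'].T@np.array([(u-c['cx'])/c['fx'],(v-c['cy'])/c['fy'],1]); o=-c['R'].T@c['t']; return (o+r*(z-o[2])/r[2])[:2]
pv=ray(240,77,.2135); a=ray(251.5,115,.202); b=ray(253.5,205,.202); print('pivot',pv,'dir',np.arctan2(*((b-a)[::-1])))
P=np.array([.5832,.2009]); 
if np.linalg.norm(pv-P)<.004: P=(P+pv)/2
g0=np.array([.6605,.2119]); phi0=.09
rot=lambda t:np.array([[np.cos(t),-np.sin(t)],[np.sin(t),np.cos(t)]])
off=rot(-phi0)@(g0-P); print(P,off)
zc=.192; robot.move_l([*g0,zc],v=.02); robot.pause(.5); print('z',robot.get_position()[2],robot.get_time())
phi=phi0
while phi>-1.16:
    phi-=.05
    robot.move_l([*(P+rot(phi)@off),zc],[np.pi,0,phi-np.pi],v=.04)
    p=np.array(robot.get_position()); F=np.array(robot.get_force()); fb=rot(-phi)@F[:2]
    print(round(phi,2),'z%.4f'%p[2],'along %.1f tang %.1f fz %.1f'%(*fb,F[2]),'tz %.2f yaw %.3f'%(robot.get_ft_torque()[2],robot.get_tool_rot()[2]))
    zc+=np.clip(.1906-p[2],-.0004,.0004)
    if abs(p[2]-.1906)>.003 or np.linalg.norm(F)>30: print('STOP');break
print(robot.get_time(),zc,phi)
E
```

```text
pivot [0.5819545  0.20049715] dir 0.11053206261844249
[0.58257725 0.20069857] [0.07861415 0.00415251]
z 0.19025547879532748 13.3333
0.04 z0.1904 along 2.5 tang -4.8 fz -4.2 tz 0.36 yaw -3.102
-0.01 z0.1909 along 2.5 tang -4.8 fz -2.8 tz 0.39 yaw 3.131
-0.06 z0.1908 along 2.3 tang -5.0 fz -3.5 tz 0.31 yaw 3.081
-0.11 z0.1907 along 3.5 tang -4.4 fz -2.9 tz 0.35 yaw 3.031
-0.16 z0.1906 along 3.8 tang -4.6 fz -2.5 tz 0.27 yaw 2.981
-0.21 z0.1906 along 4.7 tang -4.3 fz -3.8 tz 0.29 yaw 2.931
-0.26 z0.1905 along 5.4 tang -4.0 fz -3.3 tz 0.31 yaw 2.881
-0.31 z0.1905 along 5.2 tang -3.9 fz -3.3 tz 0.26 yaw 2.831
-0.36 z0.1906 along 5.5 tang -4.1 fz -4.4 tz 0.31 yaw 2.781
-0.41 z0.1906 along 5.6 tang -3.6 fz -3.9 tz 0.14 yaw 2.731
-0.46 z0.1907 along 6.8 tang -3.7 fz -4.1 tz 0.31 yaw 2.681
-0.51 z0.1907 along 6.7 tang -2.7 fz -4.1 tz 0.28 yaw 2.630
-0.56 z0.1906 along 6.6 tang -2.2 fz -3.5 tz 0.14 yaw 2.581
-0.61 z0.1906 along 7.7 tang -1.1 fz -3.2 tz 0.24 yaw 2.531
-0.66 z0.1907 along 8.6 tang -1.3 fz -3.3 tz 0.39 yaw 2.480
-0.71 z0.1907 along 6.1 tang -0.8 fz -1.9 tz -0.03 yaw 2.430
-0.76 z0.1906 along 7.4 tang -1.0 fz -2.6 tz 0.04 yaw 2.380
-0.81 z0.1906 along 8.6 tang -0.3 fz -2.7 tz 0.17 yaw 2.330
-0.86 z0.1905 along 8.8 tang 0.0 fz -4.1 tz 0.17 yaw 2.280
-0.91 z0.1904 along 6.1 tang -2.0 fz -3.1 tz -0.24 yaw 2.230
-0.96 z0.1904 along 7.7 tang 0.5 fz -5.4 tz -0.16 yaw 2.180
-1.01 z0.1904 along 9.0 tang 1.3 fz -6.3 tz 0.02 yaw 2.130
-1.06 z0.1907 along 8.5 tang 0.3 fz -5.1 tz -0.14 yaw 2.080
-1.11 z0.1906 along 6.7 tang 0.7 fz -4.7 tz -0.28 yaw 2.030
-1.16 z0.1906 along 7.9 tang 0.6 fz -5.7 tz -0.14 yaw 1.980
19.5833 0.19207179551550627 -1.1600000000000006
```

```bash
python3 - <<'E'
from h import *
P=np.array([.58257725,.20069857]); off=np.array([.07861415,.00415251])
rot=lambda t:np.array([[np.cos(t),-np.sin(t)],[np.sin(t),np.cos(t)]])
zc=.1921; phi=-1.16
while phi>-1.42:
    phi-=.02
    robot.move_l([*(P+rot(phi)@off),zc],[np.pi,0,phi-np.pi],v=.02)
    p=np.array(robot.get_position()); F=np.array(robot.get_force()); fb=rot(-phi)@F[:2]
    print(round(phi,2),'z%.4f'%p[2],'along %.1f tang %.1f fz %.1f'%(*fb,F[2]),'tz %.2f yaw %.3f'%(robot.get_ft_torque()[2],robot.get_tool_rot()[2]))
    zc+=np.clip(.1906-p[2],-.0004,.0004)
    if abs(p[2]-.1906)>.003 or np.linalg.norm(F)>30 or fb[1]>15: print('STOP');break
robot.pause(.3)
print(robot.get_time(),zc,phi,robot.get_grip_force(),robot.get_position())
c,im,d=grab('wrist'); np.savez('w3.npz',im=im,d=d,**c); cv2.imwrite('pics/w3.png',im[:,:,::-1])
c,im,d=grab('side'); cv2.imwrite('pics/s3.png',cv2.resize(im[100:260,330:460,::-1],None,fx=3,fy=3))
E
```

```text
-1.18 z0.1906 along 8.4 tang 2.4 fz -5.3 tz -0.05 yaw 1.960
-1.2 z0.1906 along 7.9 tang 2.3 fz -6.3 tz -0.04 yaw 1.940
-1.22 z0.1909 along 6.4 tang 0.4 fz -4.3 tz -0.17 yaw 1.920
-1.24 z0.1910 along 6.9 tang 0.2 fz -2.4 tz -0.21 yaw 1.900
-1.26 z0.1911 along 7.8 tang 5.0 fz -2.2 tz 0.42 yaw 1.881
-1.28 z0.1911 along 7.1 tang 9.9 fz -1.8 tz 0.84 yaw 1.862
-1.3 z0.1912 along 9.1 tang 14.7 fz -2.6 tz 1.25 yaw 1.843
-1.32 z0.1912 along 8.9 tang 19.6 fz -2.2 tz 1.52 yaw 1.824
STOP
21.8833 0.1898343908960501 -1.32 78.96071179769933 [0.61043969 0.12591386 0.19121909]
```

View pics/w3.png

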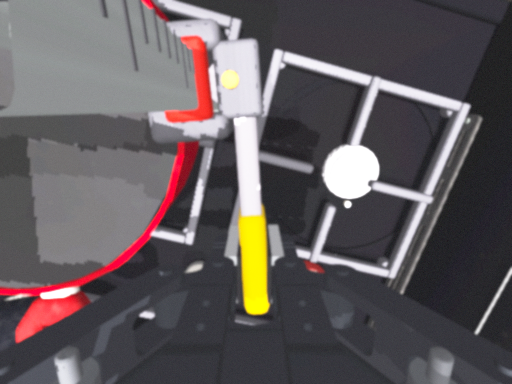

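View pics/s3.png

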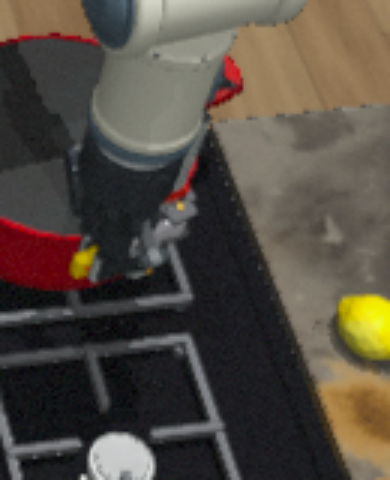

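The shut stop was felt at ≈ -1.24 rad, as expected from the pot's yaw. The wrist view shows the lever shut, with the blade gripped at (254,262) and the red band right against the carriage at (200,80). The carriage moved up about 20.5–21 mm. I'll ease the push against the stop slightly and hand in.

```bash
python3 - <<'E'
from h import *
P=np.array([.58257725,.20069857]); off=np.array([.07861415,.00415251]); phi=-1.285
rot=np.array([[np.cos(phi),-np.sin(phi)],[np.sin(phi),np.cos(phi)]])
robot.move_l([*(P+rot@off),.1905],[np.pi,0,phi-np.pi],v=.02); robot.pause(.4)
print(robot.get_position(),robot.get_force(),robot.get_grip_force(),robot.get_time())
print(robot.sign_off())
E
```

```text
[0.61127354 0.12624521 0.19109128] [13.54109319 -4.62296253 -0.92875741] 65.76478242874146 22.675
the job is handed in; nothing more can be done
None
```

I lifted the carriage about 21 mm to roughly 1 mm below the red band, swung the lever shut against its stop, and handed in at 22.7 s still gripping it; the result was not reported back.

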